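Check an inductive probe in its calibration post

ROBOT

A 6-joint arm with a two-finger parallel gripper is mounted at the origin on a cart in front of the work surface, level with it; the furniture and walls round the work are solid. World frame = base frame: x ahead of the robot, y to its left, z up, the work surface at z = 0. Lengths are in m, angles in rad, forces in N, time in s.
With the tool pointing down it reaches from about 0.375 to 0.975 m from the base axis. Payload 3.8 kg.
Tool frame: the origin (TCP) lies midway between the tips of the shut fingers; the grasp point (between the pads) lies 19 mm behind it; z points along the fingers, y is the line along which they close (so a half turn about z gives the same grasp; the last joint's range is limited). The gripper opens to 85 mm and grips with 20 to 120 N. Pads are 22 mm wide; open, the fingers measure 114 mm over their backs; the gripper's body (76 mm by 85 mm) begins 54 mm behind the grasp point. The pads swing forward as they close: fully open they stand 13 mm farther back than shut.
Start: joints at [1.252, 0.264, 1.604, -0, 1.274, -0.037], TCP at [0.188, 0.648, 0.231] pointing down, gripper open.
Joint ranges: [-2.63, 2.63], [-0.94, 2.18], [0.31, 2.57], [-1.31, 4.45], [0, 2.66], [-2.55, 2.55]. Speed limits (rad/s): [2.57, 2.57, 3.14, 3.14, 3.14, 3.14].

INTERFACE

Orientations are given as a rotation vector (axis times angle).
In Python, from workcell import bot gives the robot as it stands.
- The arm moves only by the tool step_arm, never from a script. Its argument "motion" is a list of rows, each a list of 5 numbers: the finger opening in cm, from 0 to 8.54, then the shift along the tool's x, y, z in cm, then the turn about the tool's z in degrees. In form: [[claw, dx, dy, dz, twist], ...]. A call has 1 to 20 rows; each row is the pose to reach, as a shift and turn from the pose commanded when the call began, along the tool's axes at that moment; what a row does not reach only later rows make up. A row lasts 1/10 s, in which the tool goes at most 50 mm and 8.59 degrees, less where a joint would pass 70% of its speed; a pose out of reach is approached as far as the arm can. A call with a gripper value outside its range is refused whole. The fingers move at their own pace and stop on an object; "force" is the grip in N (left out, the last holds). Time passes only in rows, so rows that repeat a pose let the fingers close. It gives the time, the measured TCP pose, the force, the opening and the grip force at its end, in the units of the state.
- bot.read_state(): the state, without advancing time (a new reading comes with each control period).
- bot.read_camera(name): name is "scene" or "top" or "wrist"; returns (picture, depth): 480x640x3 uint8, red, green, blue; 480x640 float32, m along the optical axis (not along the pixel's ray), 0 where there is no reading.
- bot.calibration(name): a dict with "mtx" (3x3 intrinsics, pixels), "origin" and "orientation" of the camera in the world; the wrist camera has in their place "T_tool_cam" (4x4, takes a point from camera to tool coordinates, whose origin is the TCP and whose axes are the flange's). Camera axes: x right, y up, looking along -z (the intrinsics and any distortion apply to the point x, -y, -z); pixel columns grow to the right and rows downward; lengths in m; the calibration is good to about 2 mm. A picture is of the moment at which its call begins: read the wrist's pose just before it. calibration takes no time and is no camera call.
- bot.finish_job(): hands the job in; it is judged then, once.
The state is a dict: "time": time; "q": joint angles; "joint_vel": joint speeds; "joint_torque": joint torques, N m; "tool_pos": TCP position; "tcp_rot": TCP orientation; "wrist_force": force on the tool from outside, world axes, zero at the start; "torque": the same for the moment, N m; "width": opening from 0.0 (shut) to 1.0 (fully open); "grip_force": force on a finger pad.
Only numpy, scipy, OpenCV 4.12 (cv2) and the standard library are available. Lean on these libraries where they do the work, as an engineer would, in place of code of your own. Each camera call takes 0.05 s, during which the arm holds its last target. There are 200 camera calls.

TASK

Set up the probe check: thread the wide steel collar down the hollow post until it is fully home on the shoulder, then the narrow collar fully home on top of it, letting neither drop. Then take the probe out of its wooden stand by its square head, lower its rod upright down the middle of the post's bore without touching the post, until the tip is level with the joint between the two collars. Finish while holding the probe still there in the gripper, centred in the bore and touching nothing else; leave the loupe, the tin and the screwdriver alone.

Things in the scene. Friction and masses are not known exactly. Their poses are not given: they have to be found in the camera images.
- fixture: Steel calibration fixture, fixed to the table: round foot 90 mm across and 10 mm high, on it a shoulder 54 mm across whose top is 24 mm above the table, on that a hollow post of 30 mm outside diameter (27 mm in the top 3 mm) whose top is 70 mm above the table. The bore in the post is 22 mm wide and 46 mm deep, closed below by the shoulder. Origin at the middle of the foot's underside, z up.
- seat (a point): Centre of the shoulder's top face on the post's axis, where the wide collar comes to rest; 24 mm above the table, z up. (Mind the chair between the robot and the table: its fixed upright back crosses from about (0.30, -0.25) to (0.19, 0.14), 70 mm thick, its top 0.22 m above the table.)
- bore_mouth (a point): Centre of the bore's open upper end on the post's axis, 70 mm above the table; z points up out of the bore. The joint between the two seated collars is 30 mm below this point.
- wide_collar: The wide loose steel collar: a plain ring of 60 mm outside diameter, 38 mm hole, 16 mm high, lying flat on the table; about 0.12 kg. Origin at the centre of its underside, z along its axis.
- wide_collar_centre (a point): Centre of the wide collar, half-way up (8 mm above its underside).
- narrow_collar: The narrow loose steel collar: a plain ring of 46 mm outside diameter, 38 mm hole, 16 mm high, lying flat on the table; about 0.05 kg. Origin at the centre of its underside, z along its axis.
- narrow_collar_centre (a point): Centre of the narrow collar, half-way up (8 mm above its underside).
- stand: Wooden probe stand, fixed to the table: an upright block 46 x 46 mm and 66 mm high (foot 60 x 60 x 8 mm) with a vertical hole 13 mm wide and 60 mm deep in the middle of its top. Origin at the centre of its underside, z up.
- probe: The loose probe, about 0.05 kg, 91 mm long: a thin round steel rod of 8 mm diameter and 55 mm length under a square grey head 18 x 18 mm and 36 mm tall (a black button 2 mm high on top). At first it hangs upright in the stand, rod in the hole, the head's underside resting on the stand's top. Origin at the rod's tip, z up along the rod to the head; x and y are square to the head's flat sides.
- probe_head (a point): Centre of the probe's square head, 73 mm above the rod's tip along the rod; the place to grip, on two opposite flat sides. At first 18 mm above the stand's top.
- probe_tip (a point): Tip (lower end) of the probe's rod, on its axis.
- loupe: Bystander: black watchmaker's loupe standing on its eyecup, 34 mm across, 28 mm high. Origin at the centre of its underside. Leave alone.
- tin: Bystander: round light-coloured parts tin, 49 mm across, 17 mm high. Origin at the centre of its underside. Leave alone.
- driver: Bystander: small precision screwdriver lying on the table, 90 mm long, 12 mm thick. Origin at the middle of its underside. Leave alone.
Things that resemble listed ones, but are neither listed nor needed, are in the scene too. What is shaped like the wide_collar but blue or turquoise is not meant.

How it is judged:
By the outcome, as a careful person would: the job done as asked, in the order asked, and still so for the second after the job is handed in, while the arm keeps its last pose, push and grip.
It also fails if it takes over 61 s, if anything falls off the work surface, if the arm or the gripper's body presses on something with over 40 N, if the wrist force passes 120 N, or if a joint passes its speed limit or range.

## Working session

There is one attempt and no reset: what is moved stays moved. The work goes in short steps, Python scripts to look and compute and a tool call to move; the robot and the scene stay as the last step left them, time stands still between calls to the robot, and variables do not carry over. Pictures are saved under pics/ and viewed, at most 10 in all, crops included, and the job is handed in when it is done.

Besides the shell and the picture viewer there is one more tool, called by a JSON object that holds its "fn" and its "kwargs", one argument or row to a line. step_arm: Moves the arm, as the interface text tells. Its arguments: {"type":"object","properties":{"motion":{"type":"array","items":{"type":"array","items":{"type":"number"}}},"force":{"type":"number"}},"required":["motion"]}

```bash
mkdir -p pics; cat > h.py <<'E'
import numpy as np, cv2
from workcell import bot
from scipy.spatial.transform import Rotation as R
def cam(name):
    s=bot.read_state(); p,d=bot.read_camera(name); c=bot.calibration(name)
    if name=="wrist":
        T=np.eye(4); T[:3,:3]=R.from_rotvec(s["tcp_rot"]).as_matrix(); T[:3,3]=s["tool_pos"]
        T=T@np.array(c["T_tool_cam"]); o=T[:3,3]; M=T[:3,:3]
    else:
        o=np.array(c["origin"]); M=np.array(c["orientation"])
        if M.shape!=(3,3): M=R.from_rotvec(M).as_matrix() if M.size==3 else R.from_quat(M).as_matrix()
    return p,d,np.array(c["mtx"]),o,M,c
def ray(K,M,uv):
    uv=np.atleast_2d(uv).astype(float)
    r=np.c_[(uv[:,0]-K[0,2])/K[0,0],-(uv[:,1]-K[1,2])/K[1,1],-np.ones(len(uv))]
    return r@M.T
def onplane(K,o,M,uv,z):
    r=ray(K,M,uv); return o+r*((z-o[2])/r[:,2])[:,None]
def pts(K,o,M,d):
    v,u=np.mgrid[0:480,0:640]; r=ray(K,M,np.c_[u.ravel(),v.ravel()])
    return (o+r*d.ravel()[:,None]).reshape(480,640,3)
def save(n,p): cv2.imwrite("pics/"+n+".png",cv2.cvtColor(p,cv2.COLOR_RGB2BGR))
E
python3 - <<'E'
from h import *
for n in ["scene","top","wrist"]:
    p,d,K,o,M,c=cam(n); save(n+"0",p); np.savez(n+"0.npz",p=p,d=d,K=K,o=o,M=M)
    print(n,o,M,K,[k for k in c]); print({k:v for k,v in c.items() if k not in("mtx","origin","orientation")})
print(bot.read_state())
E
```

```text
scene [ 0.19442186 -0.68261785  0.92121492] [[ 0.85377787  0.38864726 -0.34643419]
 [-0.52063643  0.63602004 -0.56957547]
 [-0.00102486  0.66665719  0.74536376]] [[620.37452174   0.         312.89109362]
 [  0.         620.37452174 237.85246747]
 [  0.           0.           1.        ]] ['mtx', 'origin', 'orientation']
{}
top [ 0.51375636 -0.06488395  1.08282403] [[-0.02745651  0.9977047  -0.06189894]
 [-0.99959447 -0.02787088 -0.00584068]
 [-0.00755245  0.06171348  0.99806533]] [[480.02039449   0.         318.14481035]
 [  0.         480.02039449 246.93191449]
 [  0.           0.           1.        ]] ['mtx', 'origin', 'orientation']
{}
wrist [0.12141148 0.66633897 0.37208816] [[ 0.27783488 -0.92471248 -0.2602203 ]
 [ 0.9606258   0.26676389  0.07768592]
 [-0.00241976 -0.27155819  0.96241898]] [[351.71582246   0.         321.49714333]
 [  0.         351.71582246 241.01334874]
 [  0.           0.           1.        ]] ['mtx', 'T_tool_cam']
{'T_tool_cam': array([[ 2.22054735e-04,  9.62404841e-01,  2.71618985e-01,
         6.86632509e-02],
       [ 9.99999917e-01, -3.06802853e-04,  2
[... 185 characters left out ...]
         1.00000000e+00]])}
{'time': 0.15, 'q': array([ 1.25209427e+00,  2.64624144e-01,  1.60508427e+00,  5.91307794e-06,
        1.27370824e+00, -3.69112615e-02]), 'joint_vel': array([ 0.0002599 , -0.00140624, -0.00559831, -0.00171037,  0.00193016,
        0.0012618 ]), 'joint_torque': array([ 2.33523124e-04, -5.15905130e+01, -3.67961347e+01, -6.95007316e-05,
        8.06669646e-03, -1.42699344e-05]), 'tool_pos': array([0.18752632, 0.64782262, 0.23020541]), 'tcp_rot': array([-4.41129336e-01, -3.11013496e+00,  2.81809187e-03]), 'wrist_force': array([0.54066871, 0.10857498, 0.36622082]), 'torque': array([-0.0172792 , -0.0548662 , -0.03489651]), 'grip_force': 0.0, 'width': 0.9986175596719717}
```

View pics/top0.png

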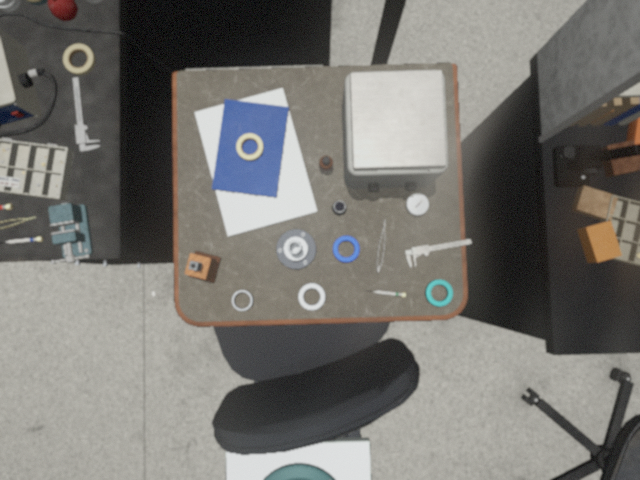

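View pics/scene0.png

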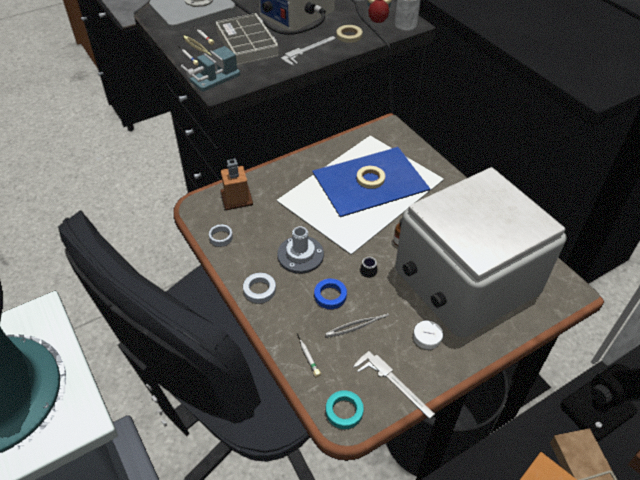

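The top view shows the fixture at about (295,248), the wide collar at (312,297), the narrow collar at (242,300) and the stand with the probe at (199,266). The scene view has the same things at (300,245), (259,288), (220,235) and (235,185). The chair back is at the near edge of the table.

```bash
cat > m0.py <<'E'
from h import *
def comp(p,box,lo,satmax=60):
    x0,y0,x1,y1=box; hsv=cv2.cvtColor(p,cv2.COLOR_RGB2HSV); m=np.zeros(p.shape[:2],np.uint8)
    m[y0:y1,x0:x1]=((hsv[...,2]>lo)&(hsv[...,1]<satmax))[y0:y1,x0:x1]
    n,l,s,c=cv2.connectedComponentsWithStats(m); i=1+np.argmax(s[1:,4]); 
    cn=max(cv2.findContours((l==i).astype(np.uint8),cv2.RETR_EXTERNAL,cv2.CHAIN_APPROX_NONE)[0],key=len)
    return s[i],cv2.fitEllipse(cn)
for n,boxes in [("top",dict(wide=(290,275,335,320),narrow=(222,282,260,320))),("scene",dict(wide=(235,265,285,310),narrow=(200,217,240,253)))]:
    z=np.load(n+"0.npz"); p,d,K,o,M=[z[k] for k in "pdKoM"]
    P=pts(K,o,M,d)
    for k,b in boxes.items():
        s,e=comp(p,b,135 if k=="wide" else 120); print(n,k,s,np.round(e[0],1),np.round(e[1],1),onplane(K,o,M,e[0],0.012).round(4))
    # heights from depth
    f=(280,232,312,264) if n=="top" else (275,222,328,275)
    for nm,(x0,y0,x1,y1),zz in [("fix",f,(0.06,0.075)),("fixsh",f,(0.02,0.03)),("head",(180,245,220,285) if n=="top" else (215,150,260,215),(0.09,0.11)),("block",(180,245,220,285) if n=="top" else (215,150,260,215),(0.06,0.072))]:
        q=P[y0:y1,x0:x1].reshape(-1,3); q=q[(q[:,2]>zz[0])&(q[:,2]<zz[1])]
        if len(q): print(n,nm,len(q),q.mean(0).round(4),q.min(0).round(3),q.max(0).round(3))
    if n=="top":
        print("table z",np.median(P[180:230,330:345,2]))
z=np.load("top0.npz"); a=cv2.resize(z["p"][230:320,170:340],None,fx=4.5,fy=4.5,interpolation=cv2.INTER_CUBIC); save("topcrop",a)
E
python3 m0.py
```

```text
top wide [297 282  31  37 587] [312.4 298.7] [27.4 37.7] [[ 0.4653 -0.0426  0.012 ]]
top narrow [ 222  282   38   38 1431] [240.5 300.5] [43.8 43.8] [[0.4657 0.1172 0.012 ]]
top fix 77 [ 0.5786 -0.0092  0.0677] [ 0.565 -0.023  0.061] [0.593 0.005 0.073]
top fixsh 346 [ 0.5781 -0.0093  0.0241] [ 0.554 -0.034  0.02 ] [0.605 0.017 0.03 ]
top head 88 [0.5448 0.1959 0.1013] [0.534 0.187 0.091] [0.555 0.206 0.107]
top block 376 [0.5446 0.1951 0.066 ] [0.518 0.17  0.061] [0.571 0.225 0.072]
table z 0.0010276481117487135
scene wide [243 272  33  27 445] [258.9 285.2] [25.7 32.2] [[ 0.4713 -0.0358  0.012 ]]
scene narrow [200 217  33  25 227] [218.9 231. ] [19.9 31.5] [[0.4672 0.125  0.012 ]]
scene fix 172 [ 0.5754 -0.0083  0.0676] [ 0.561 -0.023  0.06 ] [0.591 0.007 0.074]
scene fixsh 310 [ 0.5711 -0.0145  0.0258] [ 0.549 -0.033  0.02 ] [0.604 0.021 0.03 ]
scene head 103 [0.5405 0.1963 0.1009] [0.53  0.189 0.09 ] [0.552 0.21  0.109]
scene block 333 [0.5393 0.1932 0.0673] [0.514 0.168 0.06 ] [0.57  0.231 0.072]
```

View pics/wrist0.png

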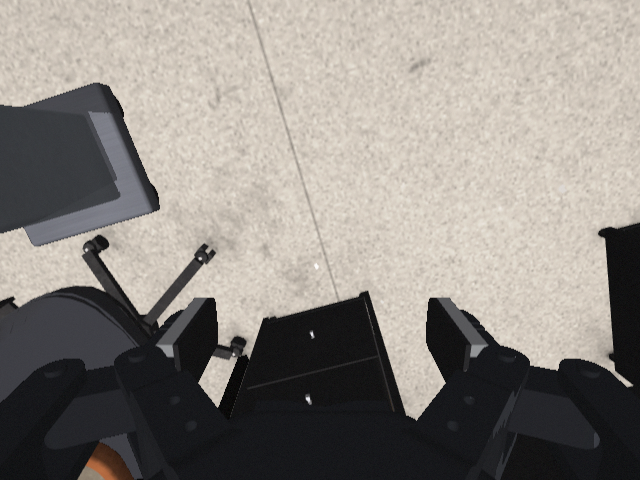

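```bash
cat >> h.py <<'E'
def plan(pos,yaw=None):
    "cm shift in tool axes and twist deg to bring TCP to pos (m), tool x at world yaw (deg)"
    s=bot.read_state(); M=R.from_rotvec(s["tcp_rot"]).as_matrix()
    sh=M.T@(np.array(pos)-s["tool_pos"])*100; cur=np.degrees(np.arctan2(M[1,0],M[0,0]))
    tw=0 if yaw is None else (cur-yaw+180)%360-180
    print("t",round(s["time"],2),"pos",s["tool_pos"].round(4),"yaw",cur.round(2),"z",M[:,2].round(4),"F",s["wrist_force"].round(1),"w",round(float(s["width"]),3),"-> shift",sh.round(2),"twist",round(float(tw),2))
E
python3 -c "
from h import *
plan([0.48,0.05,0.26],90)"
```

```text
t 0.15 pos [0.1875 0.6478 0.2302] yaw 163.85 z [-6.0e-04 -1.7e-03 -1.0e+00] F [0.5 0.1 0.4] w 0.999 -> shift [-44.72 -49.3   -2.89] twist 73.85
```

{"fn": "step_arm", "kwargs": {
  "motion": [
    [8.5, -44.7, -49.3, -2.9, 73.9],
    [8.5, -44.7, -49.3, -2.9, 73.9],
    [8.5, -44.7, -49.3, -2.9, 73.9],
    [8.5, -44.7, -49.3, -2.9, 73.9],
    [8.5, -44.7, -49.3, -2.9, 73.9],
    [8.5, -44.7, -49.3, -2.9, 73.9],
    [8.5, -44.7, -49.3, -2.9, 73.9],
    [8.5, -44.7, -49.3, -2.9, 73.9],
    [8.5, -44.7, -49.3, -2.9, 73.9],
    [8.5, -44.7, -49.3, -2.9, 73.9],
    [8.5, -44.7, -49.3, -2.9, 73.9],
    [8.5, -44.7, -49.3, -2.9, 73.9],
    [8.5, -44.7, -49.3, -2.9, 73.9],
    [8.5, -44.7, -49.3, -2.9, 73.9],
    [8.5, -44.7, -49.3, -2.9, 73.9],
    [8.5, -44.7, -49.3, -2.9, 73.9],
    [8.5, -44.7, -49.3, -2.9, 73.9],
    [8.5, -44.7, -49.3, -2.9, 73.9]
  ]
}}

```text
time: 1.95
tool_pos: [0.4794, 0.0517, 0.2601]
tcp_rot: [-2.22, -2.222, 0.0]
wrist_force: [0.8, 0.2, 0.4]
width: 0.998
grip_force: 0.0
```

```bash
python3 - <<'E'
from h import *
plan([0.48,0.05,0.26],90)
p,d,K,o,M,c=cam("wrist"); save("w1",p); np.savez("w1.npz",p=p,d=d,K=K,o=o,M=M)
for n,P in dict(wide=(0.467,-0.042,0.016),narrow=(0.467,0.118,0.016),fix=(0.578,-0.009,0.07),head=(0.543,0.196,0.102)).items():
    q=M.T@(np.array(P)-o); print(n,K[0,0]*q[0]/-q[2]+K[0,2],-K[1,1]*q[1]/-q[2]+K[1,2])
E
```

```text
t 1.95 pos [0.4794 0.0517 0.2601] yaw 90.06 z [-4.e-04  2.e-04 -1.e+00] F [0.8 0.2 0.4] w 0.998 -> shift [-0.17  0.06  0.01] twist 0.06
wide 311.01168120630683 283.8862712325321
narrow 309.9842839354241 143.33283855993102
fix 419.3321292631023 274.4451781943139
head 405.30967585435445 37.76385552411597
```

View pics/w1.png

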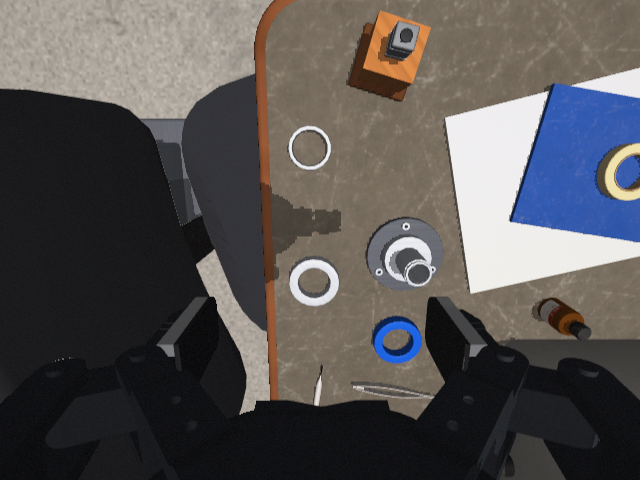

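The wrist view shows the wide collar at (314,282), the narrow one at (310,148), the post mouth at (418,271) and the probe head at (406,36). All lie close to where the first measurement put them.

```bash
cat > ring.py <<'E'
from h import *
def blob(p,box,f):
    x0,y0,x1,y1=[max(0,int(v)) for v in box]; m=np.zeros(p.shape[:2],np.uint8); g=cv2.cvtColor(p,cv2.COLOR_RGB2GRAY)
    m[y0:y1,x0:x1]=f(g)[y0:y1,x0:x1]
    cs,h=cv2.findContours(m,cv2.RETR_CCOMP,cv2.CHAIN_APPROX_NONE); return cs,h
def fit(K,o,M,c,z):
    "circle (x,y,diameter) fitted to contour cast on plane z"
    q=onplane(K,o,M,c.reshape(-1,2),z)[:,:2]; A=np.c_[2*q,np.ones(len(q))]
    for _ in range(4):
        s=np.linalg.lstsq(A,(q**2).sum(1),rcond=None)[0]; r=np.sqrt(s[2]+s[:2]@s[:2]); e=np.abs(np.hypot(*(q-s[:2]).T)-r)
        k=e<=max(np.quantile(e,.85),3e-4); q=q[k];A=A[k]
    return s[0].round(4),s[1].round(4),(2*r).round(4)
E
python3 - <<'E'
from ring import *
z=np.load("w1.npz"); p,d,K,o,M=[z[k] for k in "pdKoM"]
for nm,box,t,zz in [("wide",(280,248,348,316),170,.016),("narrow",(280,118,342,178),160,.016),("shoulder",(380,230,440,290),160,.024)]:
    cs,h=blob(p,box,lambda g:g>t)
    for c,hh in zip(cs,h[0]):
        if len(c)>25: print(nm,"hole" if hh[3]>=0 else "outer",len(c),fit(K,o,M,c,zz))
# bore: dark disc near (418,272)
cs,h=blob(p,(398,250,440,292),lambda g:g<90)
for c in cs:
    if len(c)>12: print("bore",len(c),c.reshape(-1,2).mean(0),fit(K,o,M,c,.07))
P=pts(K,o,M,d)
for nm,(x0,y0,x1,y1),zz in [("post",(370,215,445,295),(.066,.073)),("head",(370,10,435,100),(.095,.104)),("headtop2",(370,10,435,100),(.1,.108)),("block",(345,5,435,105),(.062,.07))]:
    m=np.zeros((480,640),bool); m[y0:y1,x0:x1]=1; m&=(P[...,2]>zz[0])&(P[...,2]<zz[1]); q=P[m]
    r=cv2.minAreaRect((q[:,:2]*1000).astype(np.float32)); print(nm,len(q),q.mean(0).round(4),"rect mm",r)
a=np.hstack([cv2.resize(p[235:305,375:445],(400,400),interpolation=cv2.INTER_CUBIC),cv2.resize(p[5:75,370:440],(400,400),interpolation=cv2.INTER_CUBIC)]);save("w1c",a)
E
```

```text
wide outer 133 (np.float64(0.4702), np.float64(-0.0407), np.float64(0.0575))
wide hole 91 (np.float64(0.4702), np.float64(-0.0405), np.float64(0.0396))
narrow outer 121 (np.float64(0.4663), np.float64(0.1134), np.float64(0.0442))
narrow hole 105 (np.float64(0.4662), np.float64(0.1135), np.float64(0.0387))
shoulder outer 148 (np.float64(0.5799), np.float64(-0.0104), np.float64(0.0569))
shoulder hole 62 (np.float64(0.5906), np.float64(-0.0258), np.float64(0.0261))
shoulder hole 105 (np.float64(0.5743), np.float64(-0.011), np.float64(0.0362))
bore 57 [418.61403509 273.94736842] (np.float64(0.5771), np.float64(-0.0083), np.float64(0.0195))
bore 82 [407.20731707 259.92682927] (np.float64(0.5666), np.float64(0.0049), np.float64(0.0253))
post 282 [ 0.5763 -0.0077  0.0686] rect mm ((576.6486206054688, -8.80145263671875), (28.344812393188477, 27.554101943969727), 81.951904296875)
head 652 [0.5425 0.1966 0.1012] rect mm ((543.10546875, 197.24545288085938), (18.30919647216797, 18.19870376586914), 77.55248260498047)
headtop2 586 [0.5429 0.1971 0.1019] rect mm ((543.1078491210938, 197.27609252929688), (18.175458908081055, 18.217472076416016), 77.2715835571289)
block 2271 [0.5411 0.1953 0.0655] rect mm ((543.2904663085938, 197.35980224609375), (46.65309524536133, 46.070762634277344), 73.92634582519531)
```

View pics/w1c.png

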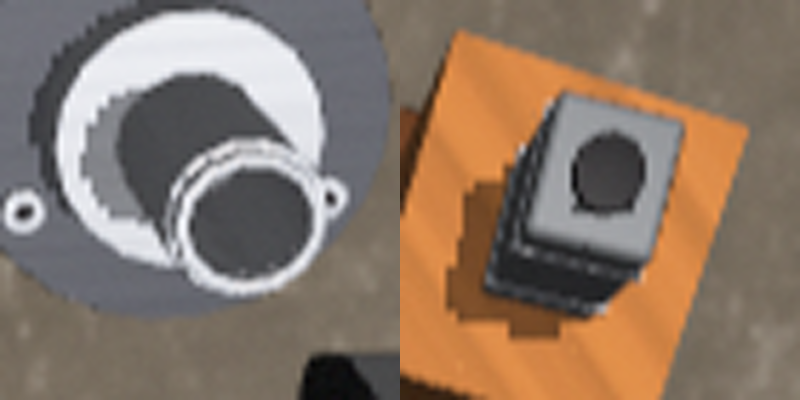

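{"fn": "step_arm", "kwargs": {
  "motion": [
    [8.5, -9.2, -0.9, 10, 0],
    [8.5, -9.2, -0.9, 15, 0],
    [8.5, -9.2, -0.9, 18, 0],
    [8.5, -9.2, -0.9, 20, 0],
    [8.5, -9.2, -0.9, 20, 0],
    [8.5, -9.2, -0.9, 20, 0],
    [8.5, -9.2, -0.9, 20, 0],
    [8.5, -9.2, -0.9, 20, 0]
  ]
}}

```text
time: 2.8
tool_pos: [0.4731, -0.0411, 0.0625]
tcp_rot: [2.219, 2.219, 0.004]
wrist_force: [0.4, -0.4, -0.1]
width: 0.996
grip_force: 0.0
```

```bash
python3 - <<'E'
from ring import *
p,d,K,o,M,c=cam("wrist"); save("w2",p); np.savez("w2.npz",p=p,d=d,K=K,o=o,M=M)
cs,h=blob(p,(150,100,520,480),lambda g:g>170)
for c,hh in zip(cs,h[0]):
    if len(c)>80: print("hole" if hh[3]>=0 else "outer",len(c),c.reshape(-1,2).mean(0),fit(K,o,M,c,.016))
plan([0.4702,-0.0406,0.0],90)
E
```

```text
outer 190 [219.55263158 373.35789474] (np.float64(0.4289), np.float64(-0.1157), np.float64(0.0607))
outer 213 [165.96244131 279.81690141] (np.float64(0.3757), np.float64(-0.0491), np.float64(0.0477))
outer 286 [316.92307692 263.49300699] (np.float64(0.4703), np.float64(-0.0404), np.float64(0.0578))
hole 189 [315.84656085 264.66137566] (np.float64(0.47), np.float64(-0.0408), np.float64(0.0389))
outer 260 [496.66538462 212.35384615] (np.float64(0.5793), np.float64(-0.0104), np.float64(0.0518))
outer 147 [452.89115646 172.55782313] (np.float64(0.5412), np.float64(0.0115), np.float64(0.0135))
outer 109 [326.37614679 139.65137615] (np.float64(0.4753), np.float64(0.0294), np.float64(0.0138))
outer 149 [319.36241611 112.75167785] (np.float64(0.4707), np.float64(0.0407), np.float64(0.0135))
t 2.85 pos [ 0.4732 -0.0411  0.0627] yaw 90.01 z [ 4.6e-03 -6.0e-04 -1.0e+00] F [-0.9 -0.   0. ] w 0.995 -> shift [ 0.06 -0.33  6.27] twist 0.01
```

View pics/w2.png

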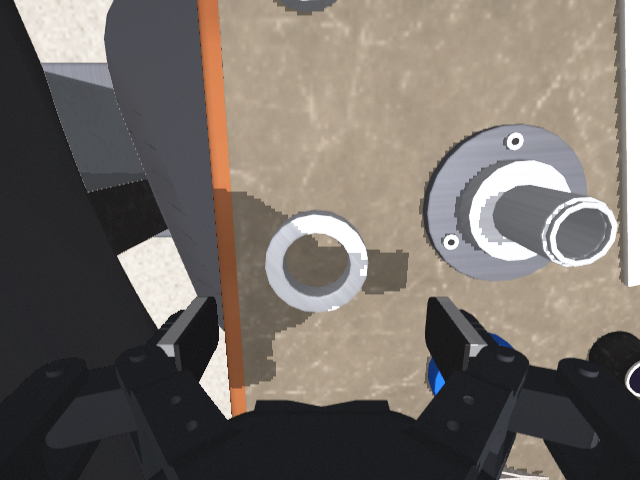

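The wide collar is centred between the fingers at (317,263), measured at (0.4702,-0.0406). I'll descend with the fingers nearly closed, then grip.

{"fn": "step_arm", "kwargs": {
  "motion": [
    [8.5, 0, 0, 3, 0],
    [8.0, 0, 0, 5, 0],
    [7.2, 0, 0, 6, 0],
    [6.8, 0, 0, 6, 0],
    [6.8, 0, 0, 6.2, 0],
    [6.8, 0, 0, 6.3, 0],
    [6.8, 0, 0, 6.4, 0],
    [6.8, 0, 0, 6.4, 0]
  ],
  "force": 30
}}

```text
time: 3.65
tool_pos: [0.4714, -0.0416, -0.0032]
tcp_rot: [2.222, 2.22, 0.001]
wrist_force: [-0.5, -1.0, -0.0]
width: 0.799
grip_force: 0.0
```

```bash
python3 - <<'E'
from h import *
plan([0.4702,-0.0406,0.0],90)
p,d,K,o,M,c=cam("scene"); np.savez("s1.npz",p=p,d=d,K=K,o=o,M=M)
save("s1",cv2.resize(p[180:320,190:390],None,fx=4,fy=4,interpolation=cv2.INTER_CUBIC))
E
```

```text
t 3.65 pos [ 0.4714 -0.0416 -0.0032] yaw 89.95 z [ 1.e-03 -1.e-04 -1.e+00] F [-0.5 -1.  -0. ] w 0.799 -> shift [ 0.1  -0.12 -0.32] twist -0.05
```

View pics/s1.png

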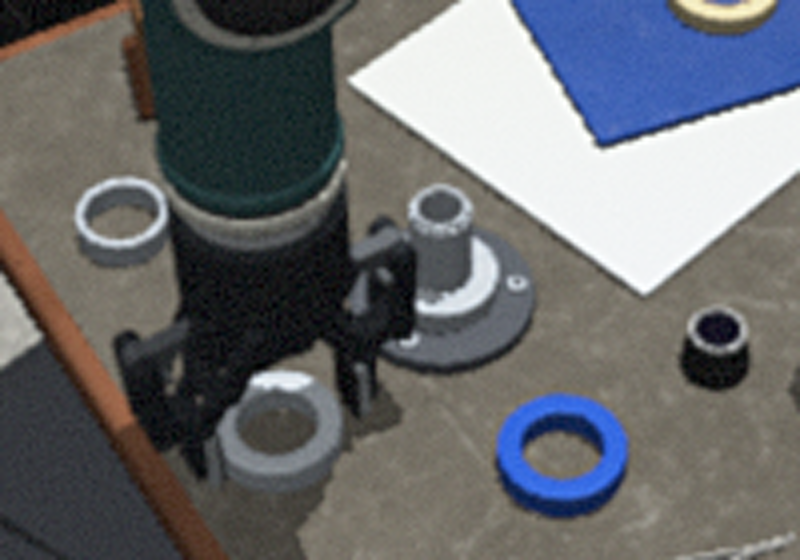

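The crop shows the fingers straddling the wide collar at about crop (280,430), with no table contact. I'll close on it and lift.

{"fn": "step_arm", "kwargs": {
  "motion": [
    [6.8, 0.1, -0.1, 0, 0],
    [6.4, 0.1, -0.1, 0, 0],
    [6.1, 0.1, -0.1, 0, 0],
    [5.7, 0.1, -0.1, 0, 0],
    [5.5, 0.1, -0.1, 0, 0],
    [5.5, 0.1, -0.1, 0, 0],
    [5.5, 0.1, -0.1, 0, 0]
  ],
  "force": 40
}}

```text
time: 4.4
tool_pos: [0.47, -0.0405, -0.0033]
tcp_rot: [-2.222, -2.221, 0.0]
wrist_force: [-1.6, 0.3, 4.7]
width: 0.677
grip_force: 41.5
```

{"fn": "step_arm", "kwargs": {
  "motion": [
    [5.5, 0, 0, -1, 0],
    [5.5, 0, 0, -4, 0],
    [5.5, 0, 0, -8, 0],
    [5.5, 0, 0, -9.3, 0],
    [5.5, 0, 0, -9.3, 0],
    [5.5, 0, 0, -9.3, 0],
    [5.5, 0, 0, -9.3, 0],
    [5.5, 0, 0, -9.3, 0]
  ]
}}

```text
time: 5.2
tool_pos: [0.4683, -0.0403, 0.0873]
tcp_rot: [-2.22, -2.218, 0.004]
wrist_force: [0.8, -0.5, -1.0]
width: 0.673
grip_force: 43.7
```

```bash
python3 - <<'E'
from ring import *
plan([0.577,-0.009,0.09],90)
p,d,K,o,M,c=cam("wrist"); save("w3",p); np.savez("w3.npz",p=p,d=d,K=K,o=o,M=M)
s=bot.read_state(); z=s["tool_pos"][2]; print(s["grip_force"])
cs,h=blob(p,(150,100,520,400),lambda g:g>150)
for c,hh in zip(cs,h[0]):
    if len(c)>60: print("hole" if hh[3]>=0 else "outer",len(c),c.reshape(-1,2).mean(0),fit(K,o,M,c,z+.02),fit(K,o,M,c,.07))
P=pts(K,o,M,d); m=np.zeros((480,640),bool); m[200:400,220:410]=1; m&=(P[...,2]>.08)&(P[...,2]<.14); print(P[m].mean(0),np.percentile(P[m][:,2],[10,50,90]))
E
```

```text
t 5.2 pos [ 0.4683 -0.0403  0.0873] yaw 89.95 z [-3.8e-03  5.0e-04 -1.0e+00] F [ 0.8 -0.5 -1. ] w 0.673 -> shift [ 3.13 10.87 -0.31] twist -0.05
43.70707953348756
outer 66 [243.60606061 382.5       ] (np.float64(0.4444), np.float64(-0.0663), np.float64(0.0185)) (np.float64(0.4369), np.float64(-0.0953), np.float64(0.0243))
outer 282 [335.29432624 269.76595745] (np.float64(0.4716), np.float64(-0.0323), np.float64(0.0427)) (np.float64(0.4725), np.float64(-0.0508), np.float64(0.0558))
outer 231 [180.55844156 279.58874459] (np.float64(0.4155), np.float64(-0.0219), np.float64(0.0312)) (np.float64(0.3991), np.float64(-0.0371), np.float64(0.0409))
outer 316 [488.62658228 206.33544304] (np.float64(0.5328), np.float64(0.0064), np.float64(0.0303)) (np.float64(0.5525), np.float64(-0.0001), np.float64(0.0396))
[ 0.46666112 -0.03862241  0.10661489] [0.09860764 0.10585269 0.11726184]
```

View pics/w3.png

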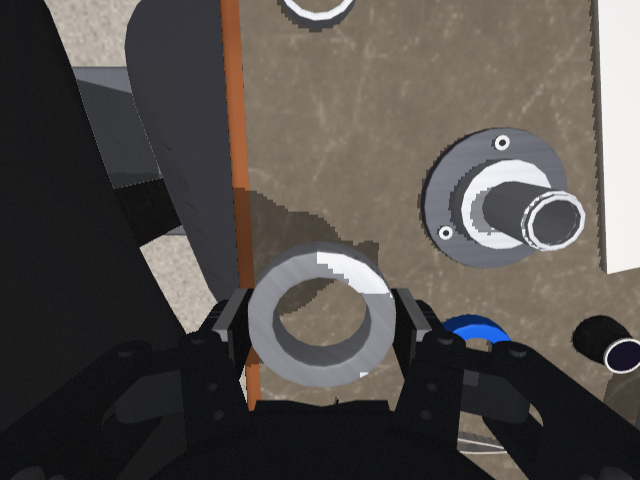

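The collar is held level, its hole centred near (322,310), and the post mouth is at (554,221). I'll refine both from this picture.

```bash
python3 - <<'E'
from ring import *
for f,box,seed in [("w3.npz",(515,180,595,260),(556,224)),("w2.npz",(535,190,625,275),(582,235)),("w1.npz",(398,250,440,292),(419,274))]:
    z=np.load(f); p,d,K,o,M=[z[k] for k in "pdKoM"]
    g=cv2.cvtColor(p,cv2.COLOR_RGB2GRAY)
    for t in (110,140,170):
        cs,h=blob(p,box,lambda g:g<t)
        for c in cs:
            if cv2.pointPolygonTest(c,seed,False)>0: print(f,t,len(c),fit(K,o,M,c,.07))
z=np.load("w3.npz"); p,d,K,o,M=[z[k] for k in "pdKoM"]
P=pts(K,o,M,d)
m=np.zeros((480,640),np.uint8); m[235:395,240:400]=1; m&=((P[...,2]>.085)).astype(np.uint8)
cs,h=cv2.findContours(m,cv2.RETR_CCOMP,cv2.CHAIN_APPROX_NONE)
for c,hh in zip(cs,h[0]):
    if len(c)>80: print("collar",hh[3]>=0,len(c),fit(K,o,M,c,.1066),fit(K,o,M,c,.0906))
m=(P[...,2]>.062)&(P[...,2]<.076); m[:, :510]=0; m[:170]=0; m[265:]=0; q=P[m]; print("post pts",cv2.minEnclosingCircle((q[:,:2]*1000).astype(np.float32)))
E
```

```text
w3.npz 110 130 (np.float64(0.5767), np.float64(-0.0083), np.float64(0.0209))
w3.npz 140 133 (np.float64(0.5767), np.float64(-0.0083), np.float64(0.0211))
w3.npz 140 332 (np.float64(0.5763), np.float64(-0.0078), np.float64(0.0392))
w3.npz 140 187 (np.float64(0.5751), np.float64(-0.0078), np.float64(0.0296))
w3.npz 170 131 (np.float64(0.5767), np.float64(-0.0084), np.float64(0.0214))
w3.npz 170 331 (np.float64(0.5762), np.float64(-0.0077), np.float64(0.0391))
w3.npz 170 233 (np.float64(0.5766), np.float64(-0.0083), np.float64(0.0267))
w2.npz 140 150 (np.float64(0.5766), np.float64(-0.0083), np.float64(0.021))
w2.npz 170 153 (np.float64(0.5766), np.float64(-0.0083), np.float64(0.0211))
w2.npz 170 396 (np.float64(0.5754), np.float64(-0.009), np.float64(0.0379))
w2.npz 170 222 (np.float64(0.5749), np.float64(-0.008), np.float64(0.0298))
w1.npz 110 54 (np.float64(0.577), np.float64(-0.0084), np.float64(0.0197))
w1.npz 140 57 (np.float64(0.5769), np.float64(-0.0081), np.float64(0.0206))
w1.npz 170 58 (np.float64(0.5772), np.float64(-0.0082), np.float64(0.021))
collar False 551 (np.float64(0.4676), np.float64(-0.0383), np.float64(0.0616)) (np.float64(0.4674), np.float64(-0.0469), np.float64(0.0696))
collar True 222 (np.float64(0.4682), np.float64(-0.0356), np.float64(0.0303)) (np.float64(0.4681), np.float64(-0.0439), np.float64(0.0342))
post pts ((576.5279541015625, -8.868043899536133), 15.292006492614746)
```

{"fn": "step_arm", "kwargs": {
  "motion": [
    [5.5, 1, 3, 0, 0],
    [5.5, 2, 7, 0, 0],
    [5.5, 3.1, 10, 0, 0],
    [5.5, 3.1, 10.7, 0, 0],
    [5.5, 3.1, 10.7, 0.5, 0],
    [5.5, 3.1, 10.7, 1.3, 0],
    [5.5, 3.1, 10.7, 1.3, 0],
    [5.5, 3.1, 10.7, 1.3, 0],
    [5.5, 3.1, 10.7, 1.3, 0],
    [5.5, 3.1, 10.7, 1.3, 0]
  ]
}}

```text
time: 6.25
tool_pos: [0.5768, -0.0098, 0.0767]
tcp_rot: [2.222, 2.22, 0.001]
wrist_force: [-0.7, -0.4, -1.0]
width: 0.676
grip_force: 43.7
```

```bash
python3 - <<'E'
from ring import *
plan([0.5768,-0.0088,0.0207],90)
p,d,K,o,M,c=cam("wrist"); save("w4",p[180:430,180:480].repeat(2,0).repeat(2,1)); np.savez("w4.npz",p=p,d=d,K=K,o=o,M=M)
E
```

```text
t 6.25 pos [ 0.5768 -0.0098  0.0767] yaw 89.94 z [ 6.e-04 -1.e-04 -1.e+00] F [-0.7 -0.4 -1. ] w 0.676 -> shift [ 0.1  -0.01  5.6 ] twist -0.06
```

View pics/w4.png

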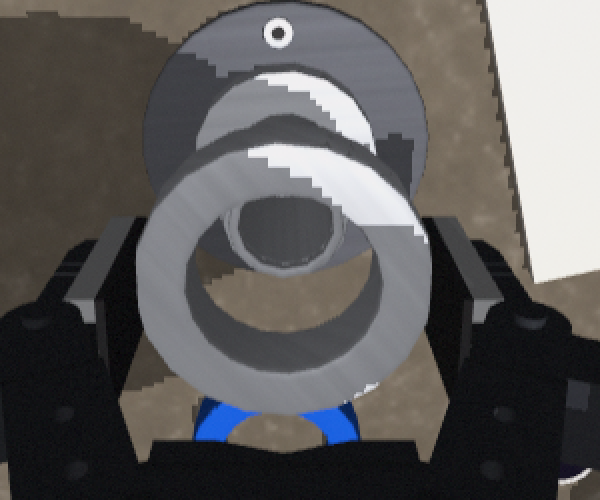

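Seen through the held collar's hole (crop centre about (285,263)), the post rim is at crop (286,228). Casting both onto their heights.

```bash
python3 - <<'E'
from ring import *
z=np.load("w4.npz"); K,o,M=[z[k] for k in "KoM"]
print("hole edges", [onplane(K,o,M,(180+u/2,180+v/2),.096)[0,:2].round(4) for u,v in [(186,263),(384,263),(285,195),(285,332)]])
print("post edges", [onplane(K,o,M,(180+u/2,180+v/2),.07)[0,:2].round(4) for u,v in [(224,228),(346,228),(286,275)]])
E
```

```text
hole edges [array([ 0.5581, -0.0046]), array([ 0.5962, -0.0046]), array([0.5771, 0.0094]), array([ 0.5771, -0.0196])]
post edges [array([ 0.5632, -0.009 ]), array([ 0.5912, -0.0091]), array([ 0.5775, -0.021 ])]
```

{"fn": "step_arm", "kwargs": {
  "motion": [
    [5.5, 0.1, 0, 0, 0],
    [5.5, 0.1, 0, 0.5, 0],
    [5.5, 0.1, 0, 1, 0],
    [5.5, 0.1, 0, 1.5, 0],
    [5.5, 0.1, 0, 2, 0],
    [5.5, 0.1, 0, 2.5, 0],
    [5.5, 0.1, 0, 3, 0],
    [5.5, 0.1, 0, 3.5, 0],
    [5.5, 0.1, 0, 4, 0],
    [5.5, 0.1, 0, 4.5, 0],
    [5.5, 0.1, 0, 5, 0],
    [5.5, 0.1, 0, 5.3, 0],
    [5.5, 0.1, 0, 5.4, 0],
    [5.5, 0.1, 0, 5.4, 0],
    [5.5, 0.1, 0, 5.4, 0]
  ]
}}

```text
time: 7.8
tool_pos: [0.5772, -0.0086, 0.0225]
tcp_rot: [2.222, 2.22, 0.001]
wrist_force: [0.3, -0.2, -1.0]
width: 0.674
grip_force: 43.7
```

{"fn": "step_arm", "kwargs": {
  "motion": [
    [5.5, 0, 0, 0.05, 0],
    [5.5, 0, 0, 0.1, 0],
    [5.5, 0, 0, 0.15, 0],
    [5.5, 0, 0, 0.2, 0],
    [5.5, 0, 0, 0.2, 0],
    [5.5, 0, 0, 0.2, 0]
  ]
}}

```text
time: 8.4
tool_pos: [0.577, -0.0086, 0.0208]
tcp_rot: [2.222, 2.22, 0.0]
wrist_force: [-2.7, 0.6, 4.4]
width: 0.676
grip_force: 44.2
```

The force step of about 5 N at the predicted height means the wide collar is home. I'll release it and go to the narrow collar.

{"fn": "step_arm", "kwargs": {
  "motion": [
    [6.0, 0, 0, 0, 0],
    [6.4, 0, 0, 0, 0],
    [6.8, 0, 0, 0, 0],
    [7.2, 0, 0, 0, 0],
    [7.6, 0, 0, 0, 0],
    [8.0, 0, 0, 0, 0],
    [8.0, 0, 0, -2, 0],
    [8.0, 0, 0, -5, 0],
    [8.0, 0, 0, -8, 0],
    [8.0, 0, 0, -10, 0],
    [8.0, 4, -4, -10, 0],
    [8.0, 9, -8, -10, 0],
    [7.0, 12.2, -11, -8, 0],
    [6.2, 12.2, -11, -5.5, 0],
    [6.2, 12.2, -11, -4, 0],
    [6.2, 12.2, -11, -4, 0],
    [6.2, 12.2, -11, -4, 0],
    [6.2, 12.2, -11, -4, 0]
  ]
}}

```text
time: 10.2
tool_pos: [0.4686, 0.1134, 0.0615]
tcp_rot: [2.222, 2.219, 0.003]
wrist_force: [0.2, -0.5, -0.5]
width: 0.72
grip_force: 0.0
```

```bash
python3 - <<'E'
from ring import *
plan([0.4662,0.1134,0.0],90)
p,d,K,o,M,c=cam("wrist"); np.savez("w5.npz",p=p,d=d,K=K,o=o,M=M)
for t in (150,180):
  cs,h=blob(p,(150,100,520,420),lambda g:g>t)
  for c,hh in zip(cs,h[0]):
    if len(c)>120: print(t,"hole" if hh[3]>=0 else "outer",len(c),c.reshape(-1,2).mean(0).round(),fit(K,o,M,c,.016))
t,dt,K,o,M,c=cam("top"); P=pts(K,o,M,dt); m=np.zeros((480,640),bool); m[230:266,277:314]=1
q=P[m]; 
for a,b in [(.006,.014),(.02,.03),(.034,.046)]:
    r=q[(q[:,2]>a)&(q[:,2]<b)]; print(a,len(r),r.mean(0).round(4) if len(r) else "", (np.ptp(r,axis=0)).round(3) if len(r) else "")
E
```

```text
t 10.2 pos [0.4686 0.1134 0.0615] yaw 89.92 z [ 2.3e-03  4.0e-04 -1.0e+00] F [ 0.2 -0.5 -0.5] w 0.72 -> shift [-0.01 -0.25  6.15] twist -0.08
150 outer 124 [329. 237.] (np.float64(0.4675), np.float64(0.1173), np.float64(0.0375))
150 outer 170 [175. 112.] (np.float64(0.3966), np.float64(0.1889), np.float64(0.0306))
180 outer 121 [330. 237.] (np.float64(0.4678), np.float64(0.1174), np.float64(0.037))
0.006 543 [ 0.5789 -0.0078  0.0101] [0.08  0.082 0.008]
0.02 121 [ 0.5774 -0.011   0.0245] [0.047 0.047 0.009]
0.034 368 [ 0.5783 -0.0094  0.0395] [0.059 0.059 0.011]
```

The top view's depth puts the wide collar's top face at z = 0.040, concentric with the post, so it is seated. Now I'll grasp the narrow collar.

{"fn": "step_arm", "kwargs": {
  "motion": [
    [6.2, 0, -0.1, 2, 0],
    [6.2, 0, -0.1, 4, 0],
    [6.0, 0, -0.1, 5, 0],
    [5.6, 0, -0.1, 5.6, 0],
    [5.6, 0, -0.1, 6.0, 0],
    [5.6, 0, -0.1, 6.1, 0],
    [5.6, 0, -0.1, 6.1, 0]
  ],
  "force": 25
}}

```text
time: 11.0
tool_pos: [0.4665, 0.1136, -0.0003]
tcp_rot: [2.222, 2.22, 0.001]
wrist_force: [0.7, 0.2, 0.0]
width: 0.655
grip_force: 0.0
```

```bash
python3 - <<'E'
from h import *
plan([0.4662,0.1134,0.0],90)
E
```

```text
t 11.0 pos [ 4.665e-01  1.136e-01 -3.000e-04] yaw 89.95 z [ 8.e-04  1.e-04 -1.e+00] F [0.7 0.2 0. ] w 0.655 -> shift [-0.02 -0.03 -0.03] twist -0.05
```

{"fn": "step_arm", "kwargs": {
  "motion": [
    [5.2, 0, 0, 0, 0],
    [4.9, 0, 0, 0, 0],
    [4.6, 0, 0, 0, 0],
    [4.2, 0, 0, 0, 0],
    [4.0, 0, 0, 0, 0],
    [4.0, 0, 0, 0, 0],
    [4.0, 0, 0, 0, 0]
  ],
  "force": 25
}}

```text
time: 11.7
tool_pos: [0.4665, 0.1136, 0.0]
tcp_rot: [2.222, 2.22, 0.001]
wrist_force: [-0.6, -1.1, 4.8]
width: 0.529
grip_force: 24.9
```

{"fn": "step_arm", "kwargs": {
  "motion": [
    [4.0, 0, 0, -1, 0],
    [4.0, 0, 0, -4, 0],
    [4.0, 0, 0, -8, 0],
    [4.0, 0, 0, -9.5, 0],
    [4.0, -4, 4, -9.5, 0],
    [4.0, -8, 7.5, -9.5, 0],
    [4.0, -11, 10, -9.5, 0],
    [4.0, -12.2, 11.05, -9.2, 0],
    [4.0, -12.2, 11.05, -8.3, 0],
    [4.0, -12.2, 11.05, -8, 0],
    [4.0, -12.2, 11.05, -8, 0],
    [4.0, -12.2, 11.05, -8, 0],
    [4.0, -12.2, 11.05, -8, 0]
  ]
}}

```text
time: 13.0
tool_pos: [0.5759, -0.0076, 0.0794]
tcp_rot: [-2.221, -2.222, 0.0]
wrist_force: [0.3, 0.6, -0.6]
width: 0.53
grip_force: 25.9
```

```bash
python3 - <<'E'
from ring import *
plan([0.577,-0.0085,0.04],90)
p,d,K,o,M,c=cam("wrist"); save("w6",p[180:430,180:480].repeat(2,0).repeat(2,1)); np.savez("w6.npz",p=p,d=d,K=K,o=o,M=M)
E
```

```text
t 13.0 pos [ 0.5759 -0.0076  0.0794] yaw 90.04 z [-1.e-04  1.e-04 -1.e+00] F [ 0.3  0.6 -0.6] w 0.53 -> shift [-0.09  0.11  3.94] twist 0.04
```

View pics/w6.png

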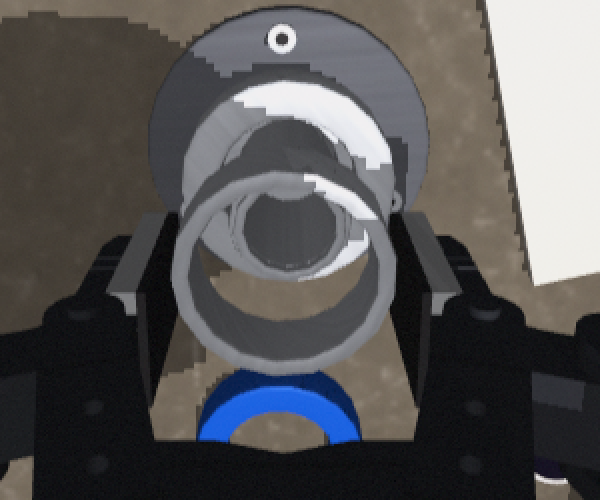

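```bash
python3 - <<'E'
from ring import *
z=np.load("w6.npz"); p,d,K,o,M=[z[k] for k in "pdKoM"]
f=lambda L,zz:[onplane(K,o,M,(180+u/2,180+v/2),zz)[0,:2].round(4) for u,v in L]
print("hole", f([(188,270),(381,270),(285,188),(285,358)],.0954),"outer",f([(172,270),(397,270),(285,171),(285,374)],.0954))
print("post", f([(230,228),(350,228),(290,272)],.07))
P=pts(K,o,M,d); m=np.zeros((480,640),np.uint8); m[260:372,262:382]=1; m&=(P[...,2]>.075).astype(np.uint8)
for c in cv2.findContours(m,cv2.RETR_CCOMP,cv2.CHAIN_APPROX_NONE)[0]:
    if len(c)>80: b=cv2.boundingRect(c); print(b, fit(K,o,M,c,.0954))
g=cv2.cvtColor(p,cv2.COLOR_RGB2GRAY); print(g[262:285,322], g[345:372,322])
E
```

```text
hole [array([ 0.557 , -0.0056]), array([ 0.5952, -0.0056]), array([0.5762, 0.0117]), array([ 0.5762, -0.0256])] outer [array([ 0.5538, -0.0056]), array([ 0.5984, -0.0056]), array([0.5762, 0.0151]), array([ 0.5763, -0.0294])]
post [array([ 0.5634, -0.0081]), array([ 0.5915, -0.0081]), array([ 0.5775, -0.0195])]
(262, 260, 120, 108) (np.float64(0.5758), np.float64(-0.0055), np.float64(0.0476))
(278, 274, 88, 68) (np.float64(0.5757), np.float64(-0.0026), np.float64(0.0298))
[ 74  75  75  92 130 151 149 146 142 136 132 129 131 133 136 137 135 119
  86  70  68  71  69] [ 71  73  71  71  73  73  72  73  74  73  73  74  75  76  80 117 142 138
 136 133 129 126  96  33  36  35  36]
```

The narrow collar's hole is at (0.5762,-0.0070) and the post axis at (0.577,-0.008), about 1 mm apart. I'll correct for that and lower it.

{"fn": "step_arm", "kwargs": {
  "motion": [
    [4.0, -0.1, 0.1, 0, 0],
    [4.0, -0.1, 0.1, 0, 0],
    [4.0, -0.1, 0.1, 0.4, 0],
    [4.0, -0.1, 0.1, 0.8, 0],
    [4.0, -0.1, 0.1, 1.2, 0],
    [4.0, -0.1, 0.1, 1.6, 0],
    [4.0, -0.1, 0.1, 2.0, 0],
    [4.0, -0.1, 0.1, 2.4, 0],
    [4.0, -0.1, 0.1, 2.8, 0],
    [4.0, -0.1, 0.1, 3.2, 0],
    [4.0, -0.1, 0.1, 3.6, 0],
    [4.0, -0.1, 0.1, 3.8, 0],
    [4.0, -0.1, 0.1, 3.8, 0],
    [4.0, -0.1, 0.1, 3.8, 0]
  ]
}}

```text
time: 14.45
tool_pos: [0.5775, -0.0096, 0.0413]
tcp_rot: [2.222, 2.221, 0.0]
wrist_force: [0.1, -0.2, -1.0]
width: 0.529
grip_force: 25.9
```

{"fn": "step_arm", "kwargs": {
  "motion": [
    [4.0, 0, 0, 0.05, 0],
    [4.0, 0, 0, 0.1, 0],
    [4.0, 0, 0, 0.15, 0],
    [4.0, 0, 0, 0.15, 0],
    [4.0, 0, 0, 0.15, 0]
  ]
}}

```text
time: 14.95
tool_pos: [0.5776, -0.0096, 0.0401]
tcp_rot: [2.222, 2.22, 0.0]
wrist_force: [-0.6, -0.6, 2.0]
width: 0.532
grip_force: 26.1
```

The narrow collar touched down at z = 0.0401, which matches the wide collar's top. I'll seat it, release it, and hover over the probe.

{"fn": "step_arm", "kwargs": {
  "motion": [
    [4.0, 0, 0, 0.05, 0],
    [4.4, 0, 0, 0.05, 0],
    [4.8, 0, 0, 0.05, 0],
    [5.2, 0, 0, 0.0, 0],
    [5.6, 0, 0, 0, 0],
    [6.0, 0, 0, 0, 0],
    [6.0, 0, 0, -2, 0],
    [6.0, 0, 0, -6, 0],
    [6.0, 0, 0, -10, 0],
    [6.0, 3, -1, -13, 2],
    [6.0, 8, -1.5, -13, 6],
    [6.0, 13, -2.5, -13, 10],
    [6.0, 18, -3, -13, 14],
    [6.0, 20.6, -3.4, -13, 14],
    [5.0, 20.6, -3.4, -12, 14],
    [5.0, 20.6, -3.4, -12, 14],
    [5.0, 20.6, -3.4, -12, 14],
    [5.0, 20.6, -3.4, -12, 14],
    [5.0, 20.6, -3.4, -12, 14]
  ]
}}

```text
time: 16.85
tool_pos: [0.544, 0.1954, 0.16]
tcp_rot: [2.478, 1.931, 0.0]
wrist_force: [0.9, 0.4, -0.2]
width: 0.589
grip_force: 0.0
```

```bash
python3 - <<'E'
from ring import *
p,d,K,o,M,c=cam("wrist"); np.savez("w7.npz",p=p,d=d,K=K,o=o,M=M)
P=pts(K,o,M,d); Q=P[100:420]
for a,b in [(.097,.106),(.062,.07)]:
    q=Q[(Q[...,2]>a)&(Q[...,2]<b)]; q=q[np.hypot(q[:,0]-.543,q[:,1]-.197)<.045]
    print(len(q),q.mean(0).round(4),cv2.minAreaRect((q[:,:2]*1000).astype(np.float32)))
plan([0.5431,0.1973,0.07],77.5)
t,dt,K,o,M,c=cam("top"); P=pts(K,o,M,dt); q=P[230:266,277:314].reshape(-1,3)
for a,b in [(.034,.046),(.05,.062),(.064,.075)]:
    r=q[(q[:,2]>a)&(q[:,2]<b)]; print(a,len(r),r.mean(0).round(4), (np.ptp(r,axis=0)).round(3))
E
```

```text
881 [0.5435 0.1985 0.1016] ((543.3527221679688, 197.87864685058594), (18.222370147705078, 17.922365188598633), 78.09131622314453)
3061 [0.5443 0.2014 0.0655] ((543.3897094726562, 197.38238525390625), (46.7934455871582, 45.805450439453125), 74.25017547607422)
t 16.9 pos [0.544  0.1955 0.1601] yaw 75.86 z [ 4.e-04  0.e+00 -1.e+00] F [-0.5 -0.7 -0.5] w 0.586 -> shift [ 0.15 -0.14  9.01] twist -1.64
0.034 251 [ 0.5767 -0.0101  0.0397] [0.059 0.059 0.011]
0.05 131 [ 0.5796 -0.0096  0.0554] [0.043 0.045 0.011]
0.064 71 [ 0.5782 -0.0092  0.0686] [0.028 0.028 0.009]
```

The top depth puts the narrow collar's top at 0.0554, against 0.056 when seated. The probe head is at (0.5434,0.1977), yaw 78°.

{"fn": "step_arm", "kwargs": {
  "motion": [
    [5.0, 0.2, -0.1, 3, -2.1],
    [5.0, 0.2, -0.1, 6, -2.1],
    [4.5, 0.2, -0.1, 8, -2.1],
    [4.0, 0.2, -0.1, 9, -2.1],
    [4.0, 0.2, -0.1, 9, -2.1],
    [4.0, 0.2, -0.1, 9, -2.1],
    [4.0, 0.2, -0.1, 9, -2.1]
  ],
  "force": 30
}}

```text
time: 17.65
tool_pos: [0.5445, 0.199, 0.0715]
tcp_rot: [2.44, 1.977, 0.004]
wrist_force: [0.8, 0.6, -0.7]
width: 0.468
grip_force: 0.0
```

```bash
python3 -c "
from h import *
plan([0.5434,0.1976,0.07],78)"
```

```text
t 17.65 pos [0.5445 0.199  0.0715] yaw 78.05 z [ 2.8e-03  9.0e-04 -1.0e+00] F [ 0.8  0.6 -0.7] w 0.468 -> shift [-0.16 -0.08  0.15] twist 0.05
```

{"fn": "step_arm", "kwargs": {
  "motion": [
    [3.5, -0.1, -0.05, 0, 0],
    [3.0, -0.1, -0.05, 0, 0],
    [2.7, -0.1, -0.05, 0, 0],
    [2.4, -0.1, -0.05, 0, 0],
    [2.1, -0.1, -0.05, 0, 0],
    [1.9, -0.1, -0.05, 0, 0],
    [1.7, -0.1, -0.05, 0, 0],
    [1.4, -0.1, -0.05, 0, 0],
    [1.4, -0.1, -0.05, 0, 0],
    [1.4, -0.1, -0.05, 0, 0],
    [1.4, -0.1, -0.05, 0, 0]
  ],
  "force": 40
}}

```text
time: 18.75
tool_pos: [0.5425, 0.1978, 0.0699]
tcp_rot: [2.44, 1.978, 0.0]
wrist_force: [-0.2, 0.1, 2.3]
width: 0.202
grip_force: 39.9
```

Gripped. Lifting straight up.

{"fn": "step_arm", "kwargs": {
  "motion": [
    [1.4, 0, 0, -0.5, 0],
    [1.4, 0, 0, -1.5, 0],
    [1.4, 0, 0, -2.5, 0],
    [1.4, 0, 0, -3.5, 0],
    [1.4, 0, 0, -4.5, 0],
    [1.4, 0, 0, -5.5, 0],
    [1.4, 0, 0, -6.5, 0],
    [1.4, 0, 0, -7.5, 0],
    [1.4, 0, 0, -8.5, 0],
    [1.4, 0, 0, -9, 0],
    [1.4, 0, 0, -9, 0],
    [1.4, 0, 0, -9, 0]
  ]
}}

```text
time: 19.95
tool_pos: [0.5423, 0.1977, 0.1596]
tcp_rot: [-2.441, -1.978, 0.0]
wrist_force: [-0.2, -0.1, -0.5]
width: 0.2
grip_force: 39.8
```

```bash
python3 - <<'E'
from h import *
plan([0.577,-0.0083,0.16],78)
p,d,K,o,M,c=cam("wrist"); save("w8",p); np.savez("w8.npz",p=p,d=d,K=K,o=o,M=M)
p,d,K,o,M,c=cam("scene"); save("s8",p); np.savez("s8.npz",p=p,d=d,K=K,o=o,M=M)
P=pts(K,o,M,d); s=bot.read_state()["tool_pos"]
m=(np.hypot(P[...,0]-s[0],P[...,1]-s[1])<.02)&(P[...,2]>.08)&(P[...,2]<.25); m[:,:150]=0
v,u=np.nonzero(m); print(len(v),u.min(),u.max(),v.min(),v.max())
q=P[m]
for a in np.arange(.085,.17,.01):
    r=q[(q[:,2]>a)&(q[:,2]<a+.01)]; print(a.round(3),len(r),r.mean(0).round(4) if len(r) else "")
E
```

```text
t 19.95 pos [0.5423 0.1977 0.1596] yaw 78.05 z [-2.e-04 -1.e-04 -1.e+00] F [-0.2 -0.1 -0.5] w 0.2 -> shift [-19.43   7.66  -0.03] twist 0.05
637 218 238 103 162
0.085 0 
0.095 1 [0.5388 0.1996 0.1044]
0.105 14 [0.54   0.1976 0.1106]
0.115 17 [0.5395 0.1979 0.1203]
0.125 13 [0.5395 0.1969 0.1303]
0.135 21 [0.5399 0.1976 0.1402]
0.145 11 [0.5398 0.1973 0.1497]
0.155 31 [0.5398 0.1923 0.1615]
0.165 73 [0.5396 0.191  0.1702]
```

{"fn": "step_arm", "kwargs": {
  "motion": [
    [1.4, -3, 1.2, 0, 0],
    [1.4, -7, 2.7, 0, 0],
    [1.4, -11, 4.3, 0, 0],
    [1.4, -15, 5.9, 0, 0],
    [1.4, -18, 7.1, 0, 0],
    [1.4, -19.4, 7.65, 0, 0],
    [1.4, -19.4, 7.65, 0, 0],
    [1.4, -19.4, 7.65, 0, 0],
    [1.4, -19.4, 7.65, 0, 0],
    [1.4, -19.4, 7.65, 2, 0],
    [1.4, -19.4, 7.65, 2, 0],
    [1.4, -19.4, 7.65, 2, 0],
    [1.4, -19.4, 7.65, 2, 0]
  ]
}}

```text
time: 21.35
tool_pos: [0.5774, -0.0071, 0.1404]
tcp_rot: [2.439, 1.979, 0.001]
wrist_force: [-0.3, 0.1, -0.5]
width: 0.203
grip_force: 39.8
```

```bash
cat > rod.py <<'E'
from ring import *
import sys
def axis_pts(n,zlo,zhi,cx=.577,cy=-.0085,rad=.02):
    p,d,K,o,M,c=cam(n); np.savez(n+"r.npz",p=p,d=d,K=K,o=o,M=M); P=pts(K,o,M,d)
    m=(np.hypot(P[...,0]-cx,P[...,1]-cy)<rad)&(d>0)
    print(n,"cam",o.round(3))
    for a,b in zip(zlo,zhi):
        k=m&(P[...,2]>a)&(P[...,2]<b); q=P[k]
        if len(q)<3: print(a,b,len(q)); continue
        v,u=np.nonzero(k); e=q-[0,0,0]
        # silhouette: range of bearing seen from camera -> axis bearing
        b_=np.arctan2(q[:,1]-o[1],q[:,0]-o[0]); lo,hi=np.percentile(b_,[2,98]); D=np.hypot(cx-o[0],cy-o[1])
        mid=(lo+hi)/2; off=(cx-o[0])*-np.sin(mid)+(cy-o[1])*np.cos(mid)
        print(a,b,len(q),"mean",q.mean(0).round(4),"lateral of axis from nominal mm",round(-off*1000,2),"width mm",round((hi-lo)*D*1000,1))
if __name__=="__main__":
    plan([.577,-.0083,.099],78)
    zl=[.03,.057,.0655,.085,.095,.105,.115,.125]; zh=[.04,.066,.073,.095,.105,.115,.125,.135]
    for n in ("scene","wrist"): axis_pts(n,zl,zh)
E
python3 rod.py
```

```text
t 21.35 pos [ 0.5774 -0.0071  0.1404] yaw 78.12 z [ 7.e-04  0.e+00 -1.e+00] F [-0.3  0.1 -0.5] w 0.203 -> shift [-0.12 -0.02  4.14] twist 0.12
scene cam [ 0.194 -0.683  0.921]
0.03 0.04 4 mean [ 0.5893 -0.0101  0.0384] lateral of axis from nominal mm -8.72 width mm 14.6
0.057 0.066 107 mean [ 0.5758 -0.0105  0.0612] lateral of axis from nominal mm -1.25 width mm 33.7
0.0655 0.073 101 mean [ 0.5752 -0.0079  0.0694] lateral of axis from nominal mm 1.4 width mm 27.8
0.085 0.095 11 mean [ 0.5747 -0.0066  0.0911] lateral of axis from nominal mm 2.84 width mm 5.5
0.095 0.105 16 mean [ 0.5748 -0.0069  0.1001] lateral of axis from nominal mm 2.65 width mm 5.6
0.105 0.115 16 mean [ 0.5752 -0.0064  0.1098] lateral of axis from nominal mm 2.48 width mm 5.5
0.115 0.125 13 mean [ 0.5753 -0.0073  0.1201] lateral of axis from nominal mm 2.29 width mm 5.4
0.125 0.135 14 mean [ 0.5751 -0.0074  0.1289] lateral of axis from nominal mm 2.15 width mm 5.4
wrist cam [0.592 0.059 0.283]
0.03 0.04 179 mean [ 0.5786 -0.014   0.0352] lateral of axis from nominal mm 1.13 width mm 35.4
0.057 0.066 302 mean [ 0.5777 -0.0046  0.0623] lateral of axis from nominal mm 0.06 width mm 28.7
0.0655 0.073 648 mean [ 0.5778 -0.0058  0.0683] lateral of axis from nominal mm 0.28 width mm 27.6
0.085 0.095 76 mean [ 0.5785 -0.0044  0.0901] lateral of axis from nominal mm 0.58 width mm 7.8
0.095 0.105 80 mean [ 0.5784 -0.0042  0.1001] lateral of axis from nominal mm 0.54 width mm 7.5
0.105 0.115 99 mean [ 0.5785 -0.0043  0.1103] lateral of axis from nominal mm 0.53 width mm 8.0
0.115 0.125 93 mean [ 0.5784 -0.0041  0.1194] lateral of axis from nominal mm 0.7 width mm 7.4
0.125 0.135 6 mean [ 0.5789 -0.0035  0.1252] lateral of axis from nominal mm 0.78 width mm 3.0
```

```bash
python3 - <<'E'
from ring import *
for n in ("wrist","scene"):
    z=np.load(n+"r.npz"); p,d,K,o,M=[z[k] for k in "pdKoM"]; P=pts(K,o,M,d)
    m=(np.hypot(P[...,0]-.577,P[...,1]+.0085)<.019)&(P[...,2]>.0675)&(P[...,2]<.074); q=P[m][:,:2]
    hull=cv2.convexHull((q*1000).astype(np.float32)).reshape(-1,2); print(n,len(q),"minEnc",cv2.minEnclosingCircle(hull), "bbox",hull.min(0).round(1),hull.max(0).round(1))
    k=(np.hypot(P[...,0]-.577,P[...,1]+.0085)<.012)&(P[...,2]>.083)&(P[...,2]<.122); q=P[k]
    # circle of known radius 4 mm: surface mean + 4*pi/4 away from camera
    h=np.array([.577,-.0083])-o[:2]; h/=np.hypot(*h); print("rod axis",q[:,:2].mean(0)*1000+3.14*h, "zmin",np.percentile(q[:,2],[0,2]))
    # bore rim by image: contours near the rim
    if n=="wrist":
        g=cv2.cvtColor(p,cv2.COLOR_RGB2GRAY); c=M.T@(np.array([.577,-.0083,.07])-o); u,v=K[0,0]*c[0]/-c[2]+K[0,2],-K[1,1]*c[1]/-c[2]+K[1,2]; print(u,v)
        for t in (110,140,170):
            for cc in blob(p,(u-45,v-45,u+45,v+45),lambda g:g>t)[0]:
                if len(cc)>60: print(t,len(cc),fit(K,o,M,cc,.07))
E
```

```text
wrist 419 minEnc ((576.8618774414062, -8.587291717529297), 13.781466484069824) bbox [563.7 -21.4] [590.4   4.4]
rod axis [577.75201279  -7.3516369 ] zmin [0.08394214 0.08514897]
320.5197605526392 254.62011910161735
110 638 (np.float64(0.5806), np.float64(0.0008), np.float64(0.0471))
110 118 (np.float64(0.5793), np.float64(0.0009), np.float64(0.0357))
140 118 (np.float64(0.5787), np.float64(-0.0049), np.float64(0.0234))
140 454 (np.float64(0.5798), np.float64(-0.0017), np.float64(0.0418))
170 90 (np.float64(0.5791), np.float64(-0.0048), np.float64(0.0226))
170 327 (np.float64(0.5838), np.float64(0.0022), np.float64(0.0358))
scene 89 minEnc ((575.0430908203125, -7.172151565551758), 16.46605110168457) bbox [562.1 -23.6] [590.2   9.3]
rod axis [576.64304    -3.9746792] zmin [0.08307862 0.08547037]
```

The wrist depth shows the rod about 0.8 mm in x and 1.1 mm in y off the post axis. I'll correct that, then lower in stages.

{"fn": "step_arm", "kwargs": {
  "motion": [
    [1.4, -0.1, -0.05, 0, 0],
    [1.4, -0.1, -0.05, 0, 0],
    [1.4, -0.1, -0.05, 0.3, 0],
    [1.4, -0.1, -0.05, 0.6, 0],
    [1.4, -0.1, -0.05, 0.6, 0],
    [1.4, -0.1, -0.05, 0.6, 0],
    [1.4, -0.1, -0.05, 0.6, 0]
  ]
}}

```text
time: 22.15
tool_pos: [0.5764, -0.0088, 0.1337]
tcp_rot: [-2.441, -1.978, 0.0]
wrist_force: [0.2, 1.1, -1.6]
width: 0.205
grip_force: 39.8
```

```bash
cat > chk.py <<'E'
from ring import *
plan([.577,-.0083,.099],78)
p,d,K,o,M,c=cam("wrist"); P=pts(K,o,M,d); r=np.hypot(P[...,0]-.577,P[...,1]+.0085)
q=P[(r<.019)&(P[...,2]>.0675)&(P[...,2]<.0735)][:,:2]*1000; print("post",cv2.minEnclosingCircle(q.astype(np.float32)))
h=np.array([.577,-.0083])-o[:2]; h/=np.hypot(*h)
for a,b in [(.076,.085),(.085,.095),(.095,.105)]:
    k=P[(r<.012)&(P[...,2]>a)&(P[...,2]<b)]
    if len(k): print("rod",a,len(k),(k[:,:2].mean(0)*1000+3.14*h).round(2),"zmin",k[:,2].min().round(4))
E
python3 chk.py
```

```text
t 22.15 pos [ 0.5764 -0.0088  0.1337] yaw 78.05 z [-1.e-04 -0.e+00 -1.e+00] F [ 0.2  1.1 -1.6] w 0.205 -> shift [0.06 0.05 3.47] twist 0.05
post ((577.5716552734375, -8.482836723327637), 13.966177940368652)
rod 0.076 57 [576.47  -8.88] zmin 0.0761
rod 0.085 81 [576.59  -8.76] zmin 0.085
rod 0.095 90 [576.49  -8.79] zmin 0.0951
```

{"fn": "step_arm", "kwargs": {
  "motion": [
    [1.4, 0.03, 0.04, 0, 0],
    [1.4, 0.03, 0.04, 0.4, 0],
    [1.4, 0.03, 0.04, 0.8, 0],
    [1.4, 0.03, 0.04, 1.2, 0],
    [1.4, 0.03, 0.04, 1.6, 0],
    [1.4, 0.03, 0.04, 2.0, 0],
    [1.4, 0.03, 0.04, 2.4, 0],
    [1.4, 0.03, 0.04, 2.8, 0],
    [1.4, 0.03, 0.04, 3.2, 0],
    [1.4, 0.03, 0.04, 3.45, 0],
    [1.4, 0.03, 0.04, 3.45, 0],
    [1.4, 0.03, 0.04, 3.45, 0],
    [1.4, 0.03, 0.04, 3.45, 0],
    [1.4, 0.03, 0.04, 3.45, 0]
  ]
}}

```text
time: 23.6
tool_pos: [0.5771, -0.0086, 0.0996]
tcp_rot: [2.44, 1.978, 0.001]
wrist_force: [0.4, -0.4, -1.2]
width: 0.203
grip_force: 39.8
```

```bash
python3 chk.py; python3 - <<'E'
from h import *
# head underside (expected z .095) and collars, from the scene camera
p,d,K,o,M,c=cam("scene"); P=pts(K,o,M,d); q=P[200:280,265:335].reshape(-1,3)
for a,b in [(.036,.0435),(.052,.06)]:
    r=q[(q[:,2]>a)&(q[:,2]<b)]; r=r[np.hypot(r[:,0]-.577,r[:,1]+.008)<.033]; print(a,len(r),r.mean(0).round(4))
E
```

```text
t 23.6 pos [ 0.5771 -0.0086  0.0996] yaw 78.05 z [ 5.e-04 -0.e+00 -1.e+00] F [ 0.4 -0.4 -1.2] w 0.203 -> shift [ 0.02 -0.01  0.06] twist 0.05
post ((577.25, -7.09459114074707), 13.69019889831543)
rod 0.076 78 [577.26  -8.23] zmin 0.076
rod 0.095 269 [578.08  -2.69] zmin 0.0967
0.036 198 [ 0.5686 -0.0195  0.0406]
0.052 185 [ 0.5729 -0.014   0.0564]
```

{"fn": "step_arm", "kwargs": {
  "motion": [
    [1.4, 0, 0, 0.03, 0],
    [1.4, 0, 0, 0.05, 0],
    [1.4, 0, 0, 0.05, 0],
    [1.4, 0, 0, 0.05, 0],
    [1.4, 0, 0, 0.05, 0],
    [1.4, 0, 0, 0.05, 0],
    [1.4, 0, 0, 0.05, 0],
    [1.4, 0, 0, 0.05, 0]
  ]
}}

```text
time: 24.5
tool_pos: [0.5769, -0.0085, 0.0988]
tcp_rot: [2.441, 1.978, 0.0]
wrist_force: [-0.7, 0.4, -1.1]
width: 0.204
grip_force: 39.8
```

```bash
python3 chk.py; python3 -c "
from workcell import bot
print(bot.finish_job())"
```

```text
t 24.5 pos [ 0.5769 -0.0085  0.0988] yaw 78.05 z [ 0.  0. -1.] F [-0.7  0.4 -1.1] w 0.204 -> shift [ 0.02  0.01 -0.02] twist 0.05
post ((577.6721801757812, -7.6273112297058105), 13.43675422668457)
rod 0.076 67 [577.    -8.14] zmin 0.076
rod 0.095 303 [578.19  -2.76] zmin 0.0955
the job is handed in; nothing more can be done
None
```

The job is handed in at about 24.5 s: both collars measured as seated, and the probe is held upright within about 0.5 mm of the bore's centre by measurement, its tip about level with the collar joint (worked out from the gripper height, since the tip cannot be seen inside the bore).

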